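Close the barista's accessory case: flap down, then lid shut

TASK

Close up the accessory case on the coffee bar: first push the upright green flap down until it lies flat over the filter baskets, and only then push the white lid over and press it fully shut. Use just the fingertips or the outside of the fingers: do not take the flap or the lid between the fingers, and leave the things in the case and on the bar where they are.

Things in the scene. Friction and masses are not known exactly. Their poses are not given: they have to be found in the camera images.
- case: Dark steel open-topped case fixed to the bar, 170 (x) by 260 (y) by 70 mm high, walls 6 mm. Origin: centre of its underside, on the bar; z up, x towards its lid-hinge side (roughly away from the robot), y along its length. A rim-high wall at y = 0 parts it: the +y half (two filter baskets) is covered by the flap, the -y half holds the tamper. Place and yaw vary.
- flap (a joint): Angle (rad) of the sage-green flap: plate 115 mm long, 150 mm wide (case x), 5 mm thick, hinged along case x at case y = +120 mm, z = 56 mm. 0 = flat inside the case, pointing to case -y, its top 11 mm below the rim; 1.57 = upright (starts near it); more leans outwards, stop at 1.9. A friction hinge (0.16 N m) holds it where it is left.
- flap_mid (a point): Centre of the flap plate, 57.5 mm from its hinge line. Its axes turn with the flap: x along the hinge, -y from the hinge to the free edge, z normal to the plate (up when flat). The plate reaches 75 mm each way in x, 57.5 mm in y, 2.5 mm in z.
- lid (a joint): Angle (rad) of the white lid: plate 172 mm long, 262 mm wide (case y), 8 mm thick, dark strip on its free edge, hinged along case y at case x = +86 mm, z = 74 mm. 0 = shut on the rim (top face at 78 mm); 1.57 = upright; more leans away, stop at 2.0. It starts a little beyond upright. A friction hinge (0.5 N m) holds it where it is left: push it all the way.
- lid_mid (a point): Centre of the lid plate, 86 mm from its hinge line. Its axes turn with the lid: y along the hinge, -x from the hinge to the free edge, z normal to the plate, towards its outer face (up when shut). The plate reaches 86 mm in x, 131 mm in y, 4 mm in z.
- basket0_c (a point): Centre of a loose steel filter basket, 60 mm wide, 26 mm high, on the floor of the case's +y half, under the flap's place.
- basket1_c (a point): Centre of the second such filter basket, beside the first.
- tamper_c (a point): Centre of a loose dark wooden tamper, 54 mm wide, 52 mm high, standing on the floor of the case's -y half, its top below the rim.
- pitcher_c (a point): Centre of a steel milk pitcher with a handle, 76 mm wide, 95 mm high, standing close by the case's -y end.
- cup_c (a point): Centre of a white espresso cup, 68 mm wide, 55 mm high, standing off the case's corner at +x, +y.
- jar_c (a point): Centre of an amber jar with a black cap, 60 mm wide, 90 mm high, beside the pitcher, off the case's -y end.

How it is judged:
By the outcome, as a careful person would: the job done as asked, in the order asked, and still so for the second after the job is handed in, with the robot touching nothing.
It also fails if it takes over 46 s, if anything falls off the work surface, if the arm or the gripper's body presses on something with over 40 N, if the wrist force passes 120 N, or if a joint passes its speed limit or range.

ROBOT

A 6-joint arm with a two-finger parallel gripper is mounted at the origin on the work surface. World frame = base frame: x ahead of the robot, y to its left, z up, the work surface at z = 0. Lengths are in m, angles in rad, forces in N, time in s.
With the tool pointing down it reaches from about 0.275 to 0.775 m from the base axis. Payload 14.6 kg.
Tool frame: the origin (TCP) lies midway between the tips of the shut fingers; the grasp point (between the pads) lies 19 mm behind it; z points along the fingers, y is the line along which they close (so a half turn about z gives the same grasp; the last joint's range is limited). The gripper opens to 85 mm and grips with 20 to 120 N. Pads are 22 mm wide; open, the fingers measure 114 mm over their backs; the gripper's body (76 mm by 85 mm) begins 54 mm behind the grasp point. The pads swing forward as they close: fully open they stand 13 mm farther back than shut.
Start: joints at [1.004, 0.263, -0.048, 1.259, 0, 1.415], TCP at [0.21, 0.481, 0.208] pointing down, gripper open.
Joint ranges: [-2.65, 2.65], [-0.89, 1.7], [-1.18, 1.37], [-2.13, 2.11], [-1.35, 1.29], [-3.14, 3.14]. Speed limits (rad/s): [1.89, 1.89, 2.57, 2.79, 3.14, 3.14].

INTERFACE

Orientations are given as a unit quaternion [w, x, y, z].
In Python, from rig import r, snapshot, spotter gives the robot as it stands. The module is installed in compiled form; this text tells all that it offers.
- The arm moves only by the shell command python3 -m creep 'ROWS'. ROWS is JSON, a list of rows, each a list of 3 entries, a list of its own where there are three numbers: the finger opening in mm, from 0 to 85.4, then the shift along the tool's x, y, z in mm, then the turn about the tool's z in degrees. A call has 1 to 8 rows; each row shifts and turns the commanded pose from where the row before left it, along the tool's axes as they then stand; what a row does not reach is not made up. A row lasts 1/12 s, in which the tool goes at most 41.7 mm and 7.16 degrees, less where a joint would pass 70% of its speed; a pose out of reach is approached as far as the arm can. A call with a gripper value outside its range is refused whole. The fingers move at their own pace and stop on an object; the grip force is fixed at half the most. Time passes only in rows, so rows that do not move let the fingers close. It gives the time, the measured TCP pose, the force, the opening and the grip force at its end, in the units of the state.
- r.get_state(): the state, without advancing time (a new reading comes with each control period).
- snapshot(name): name is "side" or "top" or "wrist"; returns a dict with "pixels" (480x640x3 uint8, red, green, blue), "fx", "fy", "cx", "cy" (pixels), "T" (4x4, takes a point from camera to world coordinates); the wrist camera has in their place "T_tool_cam" (4x4, takes a point from camera to tool coordinates, whose origin is the TCP and whose axes are the flange's). Camera axes: x right, y up, looking along -z (the intrinsics and any distortion apply to the point x, -y, -z); pixel columns grow to the right and rows downward; lengths in m; the calibration is good to about 2 mm. A picture is of the moment at which its call begins: read the wrist's pose just before it. There is no depth.
- r.finish_job(): hands the job in; it is judged then, once.
Trained networks look in the newest picture that a camera, given by its name, has taken for a name from the list of things; names that differ only in an ending like _2 or _b are one class to them, and where a whole thing is asked for, a point or a joint stands for the part that bears it (a point fixed in the world has none). Each returns a list of dicts, best first, with "p" (0 to 1); they miss things now and then, are a little off and sometimes report something else, mostly with a low value. They report only what shows in the picture. A call takes as long as a camera call.
- spotter.trace(query, camera): "mask" (480x640 bool, what is visible of it) and "box" ([left, top, right, bottom] in pixels, round what is visible of it).
The state is a dict: "time": time; "joint_positions": joint angles; "qd": joint speeds; "joint_efforts": joint torques, N m; "tcp_pos": TCP position; "eef_rot": TCP orientation; "ft_force": force on the tool from outside, world axes, zero at the start; "moment": the same for the moment, N m; "width": opening from 0.0 (shut) to 1.0 (fully open); "gripper_force": force on a finger pad.
Only numpy, scipy, OpenCV 4.12 (cv2) and the standard library are available. Lean on these libraries where they do the work, as an engineer would, in place of code of your own. Each camera call takes 0.05 s, during which the arm holds its last target. There are 200 camera calls.

## Working session

There is one attempt and no reset: what is moved stays moved. The work goes in short steps, Python scripts to look and compute and a shell command to move; the robot and the scene stay as the last step left them, time stands still between calls to the robot, and variables do not carry over. Pictures are saved under pics/ and viewed, at most 10 in all, crops included, and the job is handed in when it is done.

```bash
mkdir -p pics; python3 - <<'E'
from rig import r,snapshot,spotter
import cv2,numpy as np
s=r.get_state();print({k:np.round(v,3).tolist() for k,v in s.items()})
for c in("top","side"):
    p=snapshot(c);cv2.imwrite(f"pics/{c}0.png",p["pixels"][:,:,::-1])
    print(c,p["fx"],p["fy"],p["cx"],p["cy"],np.round(p["T"],4).tolist(),[k for k in p])
    for q in("case","flap","lid","basket0_c","tamper_c","pitcher_c","cup_c","jar_c"):
        print(q,[(round(d["p"],2),np.round(d["box"]).tolist()) for d in spotter.trace(q,c)[:2]])
E
```

```text
{'time': 0.0, 'joint_positions': [1.004, 0.264, -0.049, 1.259, 0.0, 1.415], 'qd': [-0.001, 0.0, -0.001, -0.0, 0.0, 0.001], 'joint_efforts': [-0.004, -63.763, 38.456, 0.014, -0.0, -0.0], 'tcp_pos': [0.21, 0.481, 0.208], 'eef_rot': [-0.0, 0.204, 0.979, -0.0], 'ft_force': [-0.106, 0.842, 0.474], 'moment': [-0.008, -0.002, 0.007], 'gripper_force': 0.0, 'width': 0.997}
top 577.5129783748408 577.5129783748408 314.7298261849586 236.51812129103283 [[0.0198, 0.9924, -0.1217, 0.3833], [-0.9997, 0.0181, -0.0148, 0.0407], [-0.0125, 0.1219, 0.9925, 1.1524], [0.0, 0.0, 0.0, 1.0]] ['pixels', 'fx', 'fy', 'cx', 'cy', 'T']
case [(0.79, [229.0, 160.0, 413.0, 348.0])]
flap [(0.79, [236.0, 271.0, 304.0, 350.0]), (0.42, [271.0, 255.0, 304.0, 286.0])]
lid [(0.76, [223.0, 162.0, 361.0, 271.0]), (0.39, [271.0, 257.0, 302.0, 287.0])]
basket0_c [(0.77, [300.0, 284.0, 336.0, 313.0])]
tamper_c [(0.96, [347.0, 253.0, 370.0, 281.0])]
pitcher_c [(0.63, [400.0, 199.0, 465.0, 243.0])]
cup_c [(0.87, [197.0, 272.0, 239.0, 309.0])]
jar_c [(0.93, [378.0, 156.0, 412.0, 198.0]), (0.66, [401.0, 198.0, 467.0, 242.0])]
side 436.3723440466621 436.3723440466621 314.70515770619716 236.33612062512066 [[-0.9855, -0.1457, 0.0874, 0.5697], [0.1698, -0.8624, 0.4769, 0.4483], [0.0059, 0.4848, 0.8746, 0.8289], [0.0, 0.0, 0.0, 1.0]] ['pixels', 'fx', 'fy', 'cx', 'cy', 'T']
case [(0.7, [237.0, 170.0, 422.0, 315.0]), (0.21, [353.0, 227.0, 419.0, 294.0])]
flap [(0.92, [356.0, 226.0, 419.0, 294.0])]
lid [(0.74, [235.0, 171.0, 355.0, 304.0])]
basket0_c [(0.57, [347.0, 230.0, 379.0, 259.0])]
tamper_c [(0.58, [311.0, 209.0, 336.0, 231.0])]
pitcher_c [(0.66, [252.0, 143.0, 292.0, 202.0])]
cup_c [(0.75, [355.0, 315.0, 394.0, 352.0])]
jar_c [(0.61, [226.0, 177.0, 248.0, 221.0])]
```

View pics/top0.png

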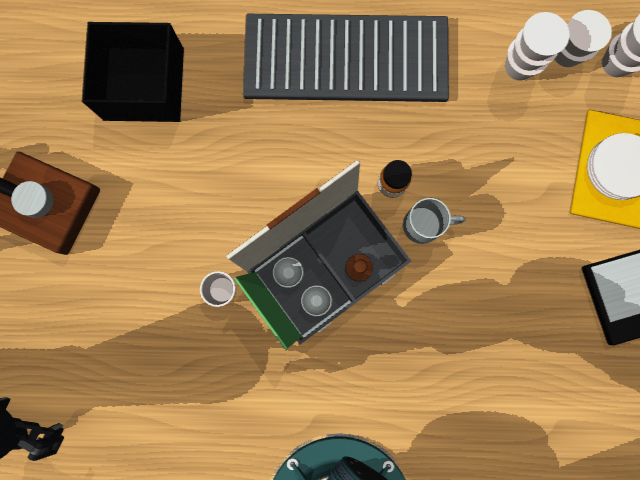

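View pics/side0.png

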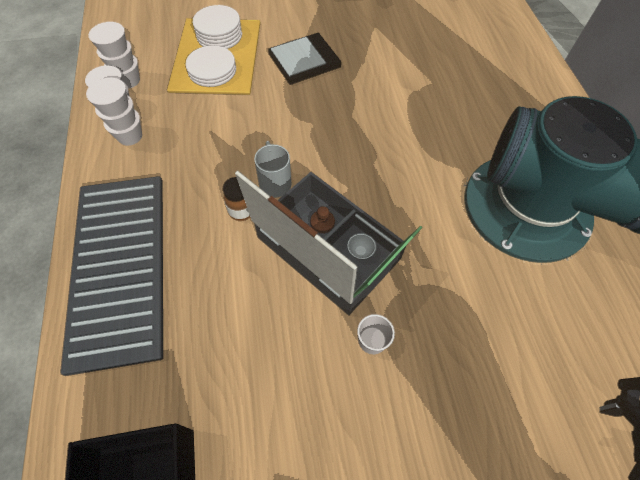

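Both views show the case turned about 35–40° with its +y end towards upper-left. In the top view the rim corner (-x,-y) is at (410,260) and (-x,+y) is near (300,343). The lid's free edge runs (229,257)–(358,162) and the flap's free edge (238,277)–(287,348). The gripper is clear of all of it.

```bash
cat > h.py <<'E'
import numpy as np,cv2
from scipy.optimize import least_squares
def Rz(a):c,s=np.cos(a),np.sin(a);return np.array([[c,-s,0],[s,c,0],[0,0,1]])
def flap(x,d,f,n=0): # x along, d from hinge, n normal
    return np.array([x,.12-d*np.cos(f)+n*np.sin(f),.056+d*np.sin(f)+n*np.cos(f)])
def lid(y,d,l,n=0):
    return np.array([.086-d*np.cos(l)+n*np.sin(l),y,.074+d*np.sin(l)+n*np.cos(l)])
def w(q,P):return Rz(q[2])@P+np.array([q[0],q[1],0])
def proj(c,P):
    T=c["T"];p=T[:3,:3].T@(P-T[:3,3]);return np.array([c["cx"]+c["fx"]*p[0]/-p[2],c["cy"]+c["fy"]*p[1]/p[2]])
def model(q):
    f,l=q[3],q[4]
    return dict(rA=w(q,np.array([-.085,-.13,.07])),rB=w(q,np.array([-.085,.13,.07])),
      lm=w(q,lid(-.131,.172,l)),lp=w(q,lid(.131,.172,l)),fp=w(q,flap(.075,.115,f)),fm=w(q,flap(-.075,.115,f)),
      bA=w(q,np.array([-.085,-.13,0])),rC=w(q,np.array([.085,.13,.07])),rD=w(q,np.array([.085,-.13,.07])))
E
python3 - <<'E'
from h import *
from rig import snapshot
C={c:snapshot(c) for c in("top","side")}
obs=[("top","rA",410,260),("top","rB",300,343),("top","lm",358,162),("top","lp",229,257),("top","fp",238,277),("top","fm",288,348),
("side","lm",240,178),("side","lp",354,268),("side","fm",420,228),("side","rA",311,176)]
fun=lambda q:np.concatenate([proj(C[c],model(q)[k])-[u,v] for c,k,u,v in obs])
for y0 in(.3,.6,.9):
    s=least_squares(fun,[.45,.03,y0,1.6,1.7],loss="soft_l1");print(s.cost,np.round(s.x,4))
q=s.x;print(np.round(fun(q).reshape(-1,2),1).tolist())
np.save("q.npy",q)
for k,v in model(q).items():print(k,np.round(v,3))
for c in C:
    im=C[c]["pixels"][:,:,::-1].copy();m=model(q)
    for a,b in(("lm","lp"),("fp","fm"),("rA","rB"),("rB","rC"),("rC","rD"),("rD","rA")):
        cv2.line(im,*[tuple(int(t) for t in np.round(proj(C[c],m[k]))) for k in(a,b)],(255,0,255),1)
    x,y=(180,140) if c=="top" else (210,130)
    im=cv2.resize(im[y:y+220,x:x+300],None,fx=1.33,fy=1.33*2 if 0 else 1.33,interpolation=cv2.INTER_CUBIC)
    C[c]["o"]=im
cv2.imwrite("pics/ov.png",np.hstack([C["top"]["o"],C["side"]["o"]]))
E
```

```text
24.03676263000795 [0.4624 0.0307 0.6603 1.7658 1.6326]
24.036762630010656 [0.4624 0.0307 0.6603 1.7658 1.6326]
24.036762630003704 [0.4624 0.0307 0.6603 1.7658 1.6326]
[[0.8, -0.0], [-0.6, 1.0], [0.4, -1.7], [-2.9, 0.6], [-2.5, -1.4], [-0.3, -0.7], [-3.7, -6.8], [3.6, 0.1], [0.9, -3.0], [-0.1, -4.1]]
rA [ 0.475 -0.124  0.07 ]
rB [0.316 0.081 0.07 ]
lm [ 0.619 -0.014  0.246]
lp [0.458 0.193 0.246]
fp [0.434 0.189 0.169]
fm [0.316 0.097 0.169]
bA [ 0.475 -0.124  0.   ]
rC [0.45  0.186 0.07 ]
rD [ 0.609 -0.02   0.07 ]
```

View pics/ov.png

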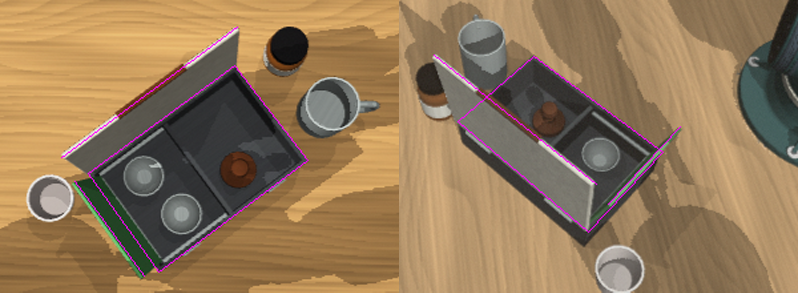

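The overlay fits: case at (0.462, 0.031), yaw 0.66, flap 1.77, lid 1.63. I'll turn the tool so its x lies along case y and its y along case x, shut the fingers, and push with the tips.

```bash
cat > st.py <<'E'
from h import *
from rig import r
from scipy.spatial.transform import Rotation as R
q=np.load("q.npy");s=r.get_state()
p=Rz(q[2]).T@(np.array(s["tcp_pos"])-[q[0],q[1],0])
w_=s["eef_rot"];M=R.from_quat([w_[1],w_[2],w_[3],w_[0]]).as_matrix()
print("t",round(s["time"],2),"case mm",np.round(p*1e3,1),"F case",np.round(Rz(q[2]).T@np.array(s["ft_force"]),1),
 "yaw err deg",round(float(np.degrees(np.arctan2(M[1,0],M[0,0])-q[2]-np.pi/2)),2),"w",round(s["width"],2),"q",np.round(s["joint_positions"],2))
E
python3 -m creep '[[0,[0,0,0],5.7],[0,[0,0,0],5.7],[0,[0,0,0],5.7],[0,[0,0,0],5.7],[0,[0,0,0],5.7],[0,[0,0,0],0]]' ; python3 st.py
```

```text
time: 1.5
tcp_pos: [0.2101, 0.4811, 0.2081]
eef_rot: [-0.0, 0.441, 0.897, 0.0]
ft_force: [-0.0, -0.4, -0.3]
width: 0.144
gripper_force: 0.0
t 1.5 case mm [ 77.1 510.5 208.1] F case [-0.3 -0.3 -0.3] yaw err deg -0.2 w 0.14 q [ 1.    0.26 -0.05  1.26  0.    1.92]
```

```bash
python3 -m creep '[[0,[-36,-10,5],0],[0,[-36,-10,5],0],[0,[-36,-10,5],0],[0,[-36,-10,5],0],[0,[-36,-10,5],0],[0,[-36,-10,5],0],[0,[-36,-10,5],0],[0,[-36,-10,5],0]]' >/dev/null; python3 st.py
```

```text
t 2.17 case mm [ -3.4 220.9 168. ] F case [2.2 0.1 0.8] yaw err deg 0.32 w -0.0 q [ 0.35  0.04 -0.44  1.09 -0.    1.25]
```

```bash
python3 -m creep '[[0,[-14,0,20],0],[0,[-14,0,18],0],[0,[-12,0,0],0],[0,[-12,0,0],0],[0,[-10,0,0],0],[0,[-10,0,0],0],[0,[-10,0,0],0],[0,[-8,0,0],0]]' >/dev/null; python3 st.py
```

```text
t 2.83 case mm [ -2.3 131.6 130.2] F case [-0.   1.4  1. ] yaw err deg 0.13 w 0.0 q [ 0.13  0.1  -0.48  0.99  0.    1.04]
```

```bash
python3 -m creep '[[0,[-13,0,1],0],[0,[-13,0,2],0],[0,[-12,0,7],0],[0,[-13,0,8],0],[0,[-9,0,12],0],[0,[-9,0,12],0],[0,[-4,0,8],0],[0,[-2,0,6],0]]' >/dev/null; python3 st.py; python3 - <<'E'
from rig import snapshot
import cv2
cv2.imwrite("pics/side1.png",cv2.resize(snapshot("side")["pixels"][130:330,210:450,::-1],None,fx=2.5,fy=2.5))
E
```

```text
t 3.5 case mm [-2.6 56.8 73.2] F case [-0.3 -0.3  3.2] yaw err deg 0.05 w 0.0 q [-0.02  0.2  -0.53  0.84 -0.    0.89]
```

View pics/side1.png

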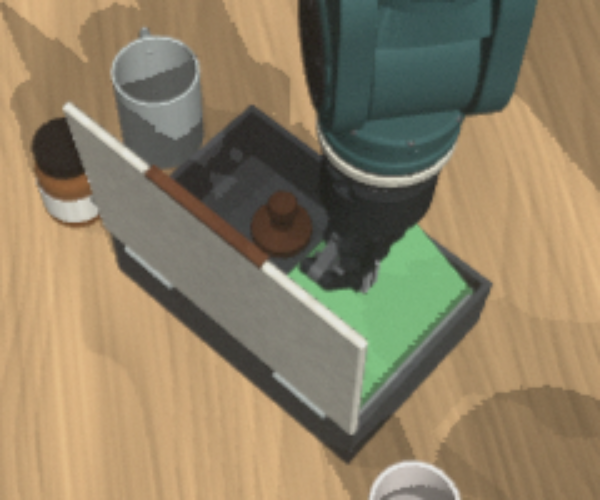

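The flap is almost down, with the shut fingertips on its middle (crop ~(350,275)). Nothing else has been touched. Pressing it down gently now.

```bash
python3 -m creep '[[0,[0,0,5],0],[0,[0,0,4],0],[0,[0,0,3],0],[0,[0,0,2],0],[0,[0,0,0],0],[0,[0,0,0],0]]' >/dev/null; python3 st.py
```

```text
t 4.05 case mm [-2.4 57.6 60.1] F case [ 0.3 -0.6  0. ] yaw err deg 0.09 w 0.0 q [-0.02  0.21 -0.55  0.8   0.    0.89]
```

```bash
python3 -m creep '[[0,[0,0,1],0],[0,[0,0,1],0],[0,[0,0,0],0],[0,[0,0,0],0]]' >/dev/null; python3 st.py;  python3 -m creep '[[0,[0,0,1],0],[0,[0,0,1],0],[0,[0,0,0],0],[0,[0,0,0],0]]' >/dev/null; python3 st.py
```

```text
t 4.38 case mm [-2.4 57.3 58.1] F case [0.5 0.4 0.5] yaw err deg 0.07 w 0.0 q [-0.02  0.21 -0.56  0.8   0.    0.89]
t 4.72 case mm [-2.4 57.4 56. ] F case [0.8 0.8 0.4] yaw err deg 0.07 w -0.0 q [-0.02  0.22 -0.56  0.79  0.    0.89]
```

```bash
python3 -m creep '[[0,[0,0,1],0],[0,[0,0,1],0],[0,[0,0,0],0]]' >/dev/null; python3 st.py; python3 - <<'E'
from rig import snapshot
import cv2,numpy as np
a=cv2.resize(snapshot("side")["pixels"][150:310,250:430,::-1],(396,352))
b=cv2.resize(snapshot("top")["pixels"][190:350,220:400,::-1],(396,352))
cv2.imwrite("pics/s2.png",np.hstack([a,b]))
E
```

```text
t 4.97 case mm [-2.4 57.4 53.9] F case [ 0.1 -0.3  1.8] yaw err deg 0.07 w 0.0 q [-0.02  0.22 -0.56  0.79  0.    0.89]
```

View pics/s2.png

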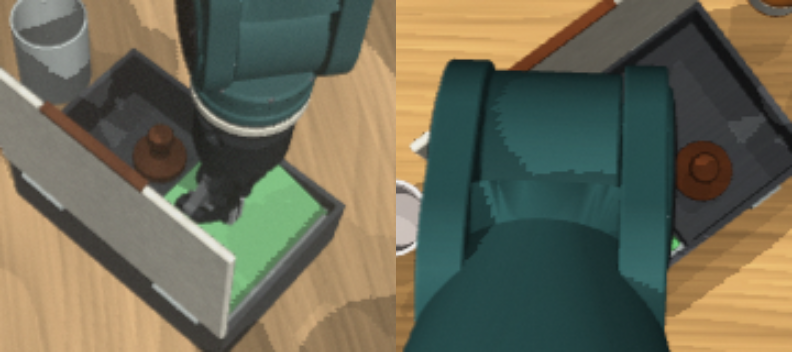

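The flap lies low inside the rim, and the force is only just starting. I'll press on until it builds.

```bash
python3 -m creep '[[0,[0,0,0.7],0],[0,[0,0,0.7],0],[0,[0,0,0],0],[0,[0,0,0],0]]' >/dev/null; python3 st.py;python3 -m creep '[[0,[0,0,0.7],0],[0,[0,0,0.7],0],[0,[0,0,0],0],[0,[0,0,0],0]]' >/dev/null; python3 st.py
```

```text
t 5.4 case mm [-2.4 57.4 52.6] F case [1.  0.2 0.4] yaw err deg 0.07 w 0.0 q [-0.02  0.22 -0.57  0.78  0.    0.89]
t 5.73 case mm [-2.4 57.4 51.2] F case [ 0.6 -0.1 -0.2] yaw err deg 0.07 w 0.0 q [-0.02  0.22 -0.57  0.78  0.    0.89]
```

```bash
python3 -m creep '[[0,[0,0,1],0],[0,[0,0,1],0]]' |grep ft_; python3 -m creep '[[0,[0,0,1],0],[0,[0,0,1],0]]'|grep ft_; python3 st.py; python3 - <<'E'
from rig import snapshot,r
import cv2,numpy as np
c=snapshot("wrist");cv2.imwrite("pics/w1.png",c["pixels"][:,:,::-1])
E
```

```text
ft_force: [0.2, -1.3, 1.6]
ft_force: [-0.5, -0.6, 1.9]
t 6.07 case mm [-2.3 57.3 47.2] F case [-0.7 -0.1  1.9] yaw err deg 0.07 w 0.0 q [-0.02  0.23 -0.58  0.77 -0.    0.89]
```

View pics/w1.png

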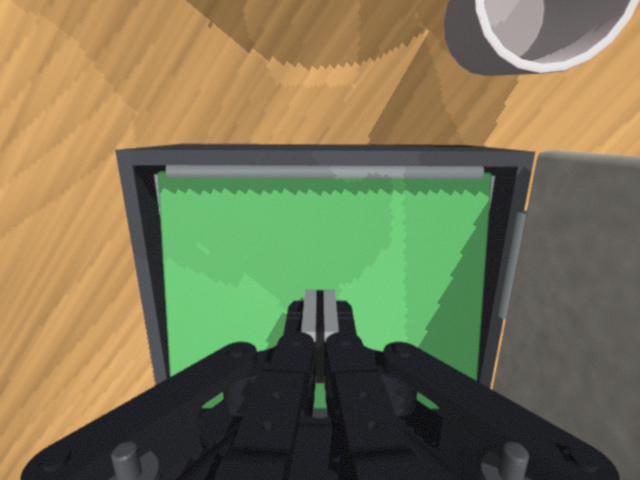

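The wrist view shows the flap inside the rim with the tips (320,290) at its middle. I'll check its angle by projecting its side edges, seen at about (160,178)–(170,378) on the left and (494,178)–(479,390) on the right.

```bash
python3 - <<'E'
from h import *
from rig import snapshot,r
from scipy.spatial.transform import Rotation as R
q=np.load("q.npy");s=r.get_state();e=s["eef_rot"]
T=np.eye(4);T[:3,:3]=R.from_quat([e[1],e[2],e[3],e[0]]).as_matrix();T[:3,3]=s["tcp_pos"]
c=snapshot("wrist");print(np.round(c["T_tool_cam"],3).tolist());c["T"]=T@c["T_tool_cam"]
print("tcp",proj(c,T[:3,3]).round())
for n,P in dict(rimL=[-.085,.13,.07],rimR=[.085,.13,.07],inL=[-.079,.124,.07],inR=[.079,.124,.07]).items():print(n,proj(c,w(q,np.array(P))).round())
for f in(.1,0,-.1,-.2):
    print(f,[(proj(c,w(q,flap(x,d,f,.0025))).round().tolist()) for x in(-.075,.075) for d in(0.01,.05,.08)])
E
```

```text
[[-0.001, 0.952, 0.306, 0.079], [1.0, 0.001, -0.0, 0.001], [-0.0, 0.306, -0.952, -0.165], [0.0, 0.0, 0.0, 1.0]]
tcp [317. 287.]
rimL [110. 146.]
rimR [535. 146.]
inL [128. 162.]
inR [517. 162.]
0.1 [[155.0, 191.0], [163.0, 276.0], [169.0, 335.0], [490.0, 191.0], [481.0, 276.0], [475.0, 335.0]]
0 [[156.0, 191.0], [168.0, 273.0], [176.0, 327.0], [489.0, 191.0], [476.0, 273.0], [468.0, 327.0]]
-0.1 [[157.0, 191.0], [172.0, 269.0], [182.0, 319.0], [488.0, 191.0], [472.0, 269.0], [462.0, 319.0]]
-0.2 [[158.0, 191.0], [176.0, 265.0], [187.0, 310.0], [487.0, 191.0], [468.0, 265.0], [457.0, 310.0]]
```

```bash
python3 - <<'E'
import cv2,numpy as np
im=cv2.imread("pics/w1.png");h=cv2.cvtColor(im,cv2.COLOR_BGR2HSV)
g=((h[...,0]>45)&(h[...,0]<80)&(h[...,1]>70)&(h[...,2]>50))
for v in range(170,420,15):
    u=np.where(g[v])[0];print(v,u.min() if len(u) else None,u.max() if len(u) else None,end=" | ")
k=im.copy();cv2.imwrite("pics/w1c.png",cv2.resize(im[260:420,230:410],None,fx=3.3,fy=3.3,interpolation=cv2.INTER_NEAREST))
E
```

```text
170 161 164 | 185 159 490 | 200 159 489 | 215 159 489 | 230 160 487 | 245 161 487 | 260 162 485 | 275 163 484 | 290 164 483 | 305 165 482 | 320 166 481 | 335 167 480 | 350 167 479 | 365 168 478 | 380 474 476 | 395 216 424 | 410 None None |
```

View pics/w1c.png

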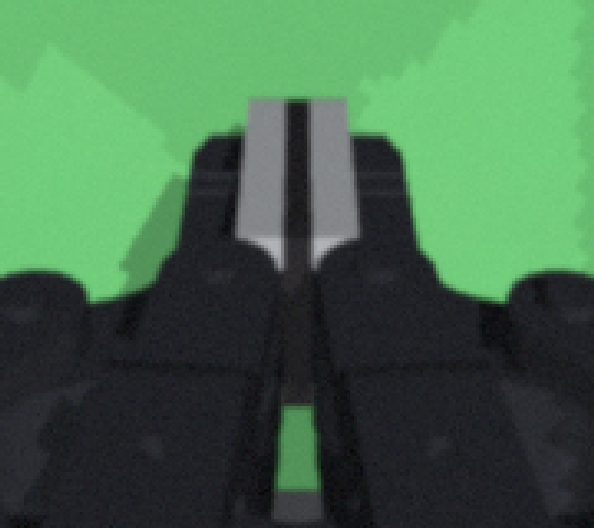

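```bash
python3 - <<'E'
from h import *
from rig import snapshot,r
from scipy.spatial.transform import Rotation as R
q=np.load("q.npy");s=r.get_state();e=s["eef_rot"]
T=np.eye(4);T[:3,:3]=R.from_quat([e[1],e[2],e[3],e[0]]).as_matrix();T[:3,3]=s["tcp_pos"]
c=snapshot("wrist");c["T"]=T@c["T_tool_cam"]
for P in([11,0,0],[-11,0,0],[11,5,0],[11,5,-20],[-11,0,-20],[11,0,-12]):print("tool",P,proj(c,(T@np.r_[np.array(P)/1e3,1])[:3]).round())
for y in(.13,.1,.06,.03):print("rim",y,[proj(c,w(q,np.array([x,y,.07]))).round().tolist() for x in(-.085,-.079,.079,.085)])
print("div wall",proj(c,w(q,np.array([0,.003,.07]))).round(), "free edge",[proj(c,w(q,flap(-.06,.115,f,.0025))).round().tolist() for f in(0,.2)])
E
```

```text
tool [11, 0, 0] [317. 267.]
tool [-11, 0, 0] [317. 305.]
tool [11, 5, 0] [327. 267.]
tool [11, 5, -20] [328. 284.]
tool [-11, 0, -20] [317. 325.]
tool [11, 0, -12] [317. 277.]
rim 0.13 [[111.0, 146.0], [126.0, 146.0], [520.0, 147.0], [535.0, 147.0]]
rim 0.1 [[124.0, 219.0], [138.0, 219.0], [507.0, 219.0], [521.0, 219.0]]
rim 0.06 [[139.0, 303.0], [152.0, 303.0], [493.0, 303.0], [506.0, 303.0]]
rim 0.03 [[149.0, 358.0], [161.0, 358.0], [483.0, 358.0], [495.0, 358.0]]
div wall [322. 402.] free edge [[212.0, 383.0], [197.0, 412.0]]
```

```bash
python3 -m creep '[[0,[0,0,-10],0],[0,[0,0,-10],0],[0,[0,0,-10],0],[0,[0,0,-10],0],[0,[0,0,-10],0],[0,[0,0,0],0]]' |grep ft_; python3 st.py; python3 - <<'E'
from rig import snapshot,r
import cv2,numpy as np
c=snapshot("wrist");cv2.imwrite("pics/w2.png",c["pixels"][:,:,::-1])
im=c["pixels"][:,:,::-1]
h=cv2.cvtColor(im,cv2.COLOR_BGR2HSV)
g=((h[...,0]>45)&(h[...,0]<80)&(h[...,1]>70)&(h[...,2]>50))
for v in range(170,420,15):
    u=np.where(g[v])[0];print(v,u.min() if len(u) else None,u.max() if len(u) else None,end=" | ")
s=snapshot("side")["pixels"][150:310,250:430,::-1]
cv2.imwrite("pics/ws2.png",np.hstack([cv2.resize(im,(440,330)),cv2.resize(s,(352,330))]))
E
```

```text
ft_force: [0.2, -0.1, 0.3]
t 6.72 case mm [-1.8 57.  98.6] F case [ 0.1 -0.2  0.3] yaw err deg 0.08 w 0.0 q [-0.02  0.17 -0.48  0.91  0.    0.89]
170 197 448 | 185 197 447 | 200 198 446 | 215 198 445 | 230 198 445 | 245 199 445 | 260 200 444 | 275 200 443 | 290 201 442 | 305 202 441 | 320 202 440 | 335 203 439 | 350 None None | 365 None None | 380 None None | 395 None None | 410 None None |
```

View pics/ws2.png

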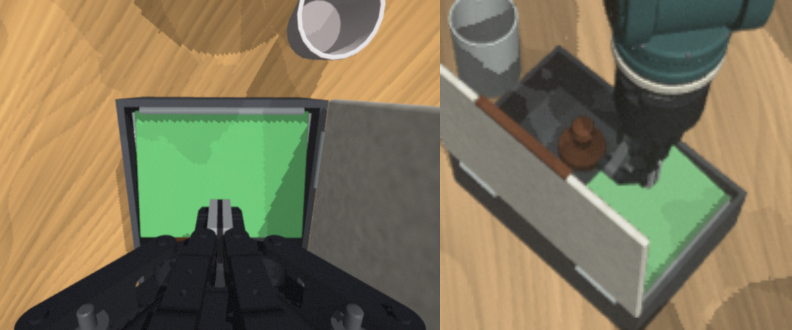

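```bash
cat > wf.py <<'E'
from h import *
from rig import snapshot,r
from scipy.spatial.transform import Rotation as R
q=np.load("q.npy");s=r.get_state();e=s["eef_rot"]
T=np.eye(4);T[:3,:3]=R.from_quat([e[1],e[2],e[3],e[0]]).as_matrix();T[:3,3]=s["tcp_pos"]
c=snapshot("wrist");c["T"]=T@c["T_tool_cam"]
print(c["fx"])
for y in(.13,.05):print("rim",y,[proj(c,w(q,np.array([x,y,.07]))).round().tolist() for x in(-.085,-.079,.079,.085)])
for f in(.3,.2,.1,0,-.1,-.2):print(f,[(proj(c,w(q,flap(x,d,f,.0025))).round().tolist()) for x in(-.075,.075) for d in(0.01,.08,.115)])
im=c["pixels"][:,:,::-1]
h=cv2.cvtColor(im,cv2.COLOR_BGR2HSV)
g=((h[...,0]>45)&(h[...,0]<80)&(h[...,1]>70)&(h[...,2]>50))
L=[];Rr=[]
for v in range(160,400):
    u=np.where(g[v])[0]
    if len(u)>150:L.append((v,u.min()));Rr.append((v,u.max()))
L=np.array(L);Rr=np.array(Rr);print(L[0],Rr[0],L[-1],Rr[-1],"slopes",np.polyfit(L[:,0],L[:,1],1)[0],np.polyfit(Rr[:,0],Rr[:,1],1)[0])
E
python3 wf.py; python3 - <<'E'
import cv2,numpy as np
im=cv2.imread("pics/w2.png").astype(int)
cv2.imwrite("pics/w2c.png",cv2.resize(im[130:380,150:510].astype('uint8'),None,fx=2.2,fy=2.2))
E
```

```text
342.4504856075893
rim 0.13 [[164.0, 142.0], [175.0, 142.0], [468.0, 142.0], [479.0, 142.0]]
rim 0.05 [[182.0, 278.0], [192.0, 278.0], [451.0, 278.0], [460.0, 278.0]]
0.3 [[192.0, 176.0], [193.0, 296.0], [193.0, 356.0], [451.0, 176.0], [450.0, 296.0], [450.0, 356.0]]
0.2 [[193.0, 176.0], [198.0, 293.0], [200.0, 349.0], [450.0, 176.0], [445.0, 293.0], [443.0, 349.0]]
0.1 [[194.0, 177.0], [202.0, 290.0], [206.0, 341.0], [449.0, 177.0], [441.0, 290.0], [437.0, 341.0]]
0 [[194.0, 177.0], [206.0, 285.0], [211.0, 332.0], [449.0, 177.0], [436.0, 285.0], [431.0, 332.0]]
-0.1 [[195.0, 177.0], [210.0, 280.0], [216.0, 323.0], [448.0, 177.0], [432.0, 280.0], [426.0, 323.0]]
-0.2 [[196.0, 177.0], [213.0, 274.0], [220.0, 313.0], [447.0, 177.0], [429.0, 274.0], [422.0, 313.0]]
[168 197] [168 450] [342 204] [342 441] slopes 0.0383116883116883 -0.0497313031795792
```

View pics/w2c.png

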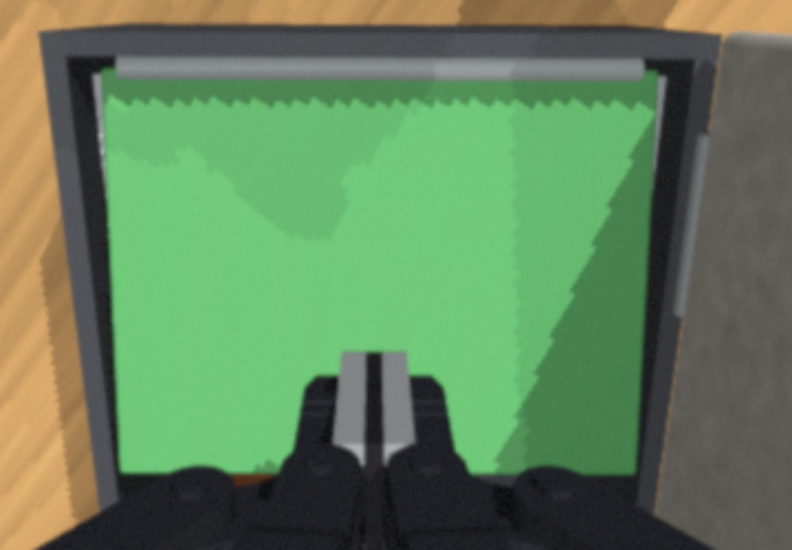

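The wrist view suggests the flap is still raised by about 0.1 rad. I'll back off so both fixed cameras see it and settle this independently.

```bash
python3 -m creep '[[0,[0,0,-35],0],[0,[10,0,-35],0],[0,[35,0,-10],0],[0,[38,0,0],0],[0,[38,0,0],0],[0,[38,0,0],0],[0,[38,0,0],0],[0,[38,0,0],0]]' >/dev/null; python3 st.py; python3 - <<'E'
from h import *
from rig import snapshot,spotter
q=np.load("q.npy");ims=[]
for c,(x,y) in(("top",(220,170)),("side",(230,150))):
    p=snapshot(c);im=p["pixels"][:,:,::-1].copy()
    print(c,"rimcorners",[proj(p,model(q)[k]).round(1).tolist() for k in("rA","rB","rC","rD")])
    for f in(.3,.2,.1,0,-.1,-.2):print(f,[proj(p,w(q,flap(a,d,f,.0025))).round(1).tolist() for a,d in((-.075,0),(-.075,.115),(.075,.115))])
    ims.append(cv2.resize(im[y:y+190,x:x+200],(400,380),interpolation=cv2.INTER_CUBIC))
cv2.imwrite("pics/tsf.png",np.hstack(ims))
E
```

```text
t 7.53 case mm [ -3.4 294.1 176.7] F case [0.9 0.4 1.3] yaw err deg 0.04 w -0.0 q [ 0.54  0.03 -0.42  1.12  0.    1.45]
top rimcorners [[410.8, 260.0], [299.4, 344.0], [245.6, 270.3], [355.9, 188.7]]
0.3 [[300.4, 336.3], [348.2, 300.7], [299.2, 235.3]]
0.2 [[300.5, 336.2], [349.2, 299.8], [300.8, 235.1]]
0.1 [[300.6, 336.1], [349.8, 299.2], [301.8, 235.2]]
0 [[300.8, 336.0], [349.8, 299.0], [302.4, 235.7]]
-0.1 [[300.9, 335.9], [349.4, 299.2], [302.5, 236.5]]
-0.2 [[301.0, 335.9], [348.5, 299.8], [302.0, 237.7]]
side rimcorners [[310.9, 171.9], [407.8, 243.6], [352.4, 303.9], [254.0, 221.5]]
0.3 [[400.0, 246.8], [359.1, 206.1], [308.3, 255.4]]
0.2 [[399.9, 246.7], [357.4, 208.2], [307.2, 257.0]]
0.1 [[399.8, 246.6], [356.2, 210.7], [306.5, 259.0]]
0 [[399.7, 246.5], [355.4, 213.4], [306.3, 261.3]]
-0.1 [[399.6, 246.5], [355.0, 216.4], [306.4, 264.0]]
-0.2 [[399.5, 246.4], [355.1, 219.6], [307.0, 266.9]]
```

View pics/tsf.png

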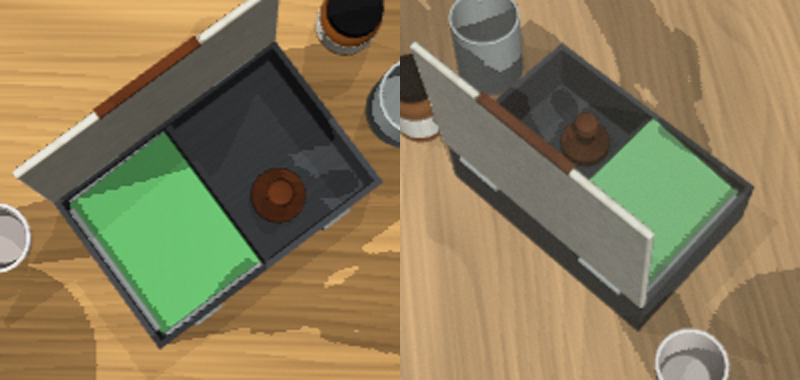

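The side view puts the flap's free -x corner at about (356,211), so f ≈ 0.09: nearly flat but not fully. I'll press again nearer the free edge and watch the force.

```bash
python3 -m creep '[[0,[-38,0,0],0],[0,[-38,0,0],0],[0,[-38,0,0],0],[0,[-38,0,0],0],[0,[-38,0,5],0],[0,[-38,0,15],0],[0,[-32,0,25],0],[0,[0,0,35],0]]' >/dev/null; python3 st.py; for i in 1 2 3; do python3 -m creep '[[0,[0,0,8],0],[0,[0,0,0],0]]' >/dev/null; python3 st.py;done
```

```text
t 8.3 case mm [-1.4 26.1 97. ] F case [-0.1  0.3 -0.5] yaw err deg -0.17 w -0.0 q [-0.07  0.2  -0.46  0.91 -0.    0.84]
t 8.47 case mm [-4.2 33.6 87.2] F case [ 0.2  0.  -0.3] yaw err deg 0.02 w 0.0 q [-0.06  0.2  -0.48  0.89  0.    0.85]
t 8.63 case mm [-2.1 32.9 81.5] F case [0.  0.6 0. ] yaw err deg 0.14 w -0.0 q [-0.06  0.21 -0.49  0.87  0.    0.85]
t 8.8 case mm [-2.1 32.8 73.1] F case [ 0.5  0.4 -0.2] yaw err deg 0.13 w -0.0 q [-0.06  0.22 -0.5   0.85 -0.    0.85]
```

```bash
for i in 1 2 3 4; do python3 -m creep '[[0,[0,0,3],0],[0,[0,0,3],0]]' >/dev/null; python3 st.py;done
```

```text
t 8.97 case mm [-2.  32.4 67.5] F case [-0.2 -0.2 -0.7] yaw err deg 0.1 w 0.0 q [-0.06  0.22 -0.51  0.83  0.    0.85]
t 9.13 case mm [-2.3 32.4 61.1] F case [-0.1 -0.5  0.9] yaw err deg 0.08 w -0.0 q [-0.06  0.23 -0.53  0.81  0.    0.85]
t 9.3 case mm [-2.4 32.4 55. ] F case [-0.1  0.5  0.5] yaw err deg 0.07 w 0.0 q [-0.06  0.24 -0.54  0.8   0.    0.85]
t 9.47 case mm [-2.3 32.2 49. ] F case [-0.8 -1.1  1.5] yaw err deg 0.07 w 0.0 q [-0.06  0.24 -0.55  0.78 -0.    0.85]
```

```bash
for i in 1 2 3 4 5; do python3 -m creep '[[0,[0,0,1],0],[0,[0,0,1],0]]' >/dev/null; python3 st.py;done
```

```text
t 9.63 case mm [-2.3 32.3 47.2] F case [ 0.7 -0.5  1.5] yaw err deg 0.07 w 0.0 q [-0.06  0.25 -0.55  0.78 -0.    0.85]
t 9.8 case mm [-2.3 32.2 45.3] F case [ 0.1 -0.5  1.5] yaw err deg 0.07 w 0.0 q [-0.06  0.25 -0.55  0.77 -0.    0.85]
t 9.97 case mm [-2.3 32.3 43.3] F case [-0.4 -0.4  0.3] yaw err deg 0.07 w -0.0 q [-0.06  0.25 -0.56  0.76 -0.    0.85]
t 10.13 case mm [-2.3 32.3 41.2] F case [-0.6 -1.4  1.5] yaw err deg 0.08 w 0.0 q [-0.06  0.25 -0.56  0.76  0.    0.85]
t 10.3 case mm [-2.3 32.3 39.2] F case [ 0.5 -1.   0.4] yaw err deg 0.07 w -0.0 q [-0.06  0.26 -0.56  0.75 -0.    0.85]
```

```bash
python3 wf.py; python3 - <<'E'
from h import *
from rig import snapshot
im=snapshot("side")["pixels"][:,:,::-1];wi=snapshot("wrist")["pixels"][:,:,::-1]
cv2.imwrite("pics/s3.png",np.hstack([cv2.resize(im[180:310,290:430],(420,390),interpolation=cv2.INTER_CUBIC),cv2.resize(wi[100:450,130:510],(380,390))]))
E
```

```text
342.4504856075893
rim 0.13 [[84.0, 74.0], [101.0, 74.0], [545.0, 75.0], [561.0, 75.0]]
rim 0.05 [[124.0, 280.0], [138.0, 280.0], [507.0, 280.0], [521.0, 280.0]]
0.3 [[134.0, 130.0], [135.0, 306.0], [135.0, 393.0], [511.0, 130.0], [510.0, 306.0], [510.0, 393.0]]
0.2 [[135.0, 131.0], [145.0, 302.0], [149.0, 380.0], [510.0, 131.0], [500.0, 302.0], [495.0, 380.0]]
0.1 [[136.0, 132.0], [154.0, 296.0], [162.0, 367.0], [508.0, 132.0], [490.0, 296.0], [482.0, 367.0]]
0 [[138.0, 133.0], [162.0, 290.0], [172.0, 353.0], [507.0, 133.0], [482.0, 290.0], [472.0, 353.0]]
-0.1 [[139.0, 134.0], [169.0, 282.0], [181.0, 339.0], [506.0, 134.0], [475.0, 282.0], [463.0, 339.0]]
-0.2 [[140.0, 134.0], [175.0, 274.0], [188.0, 325.0], [504.0, 134.0], [468.0, 274.0], [455.0, 325.0]]
[160 146] [160 503] [348 169] [348 477] slopes 0.11860680068966721 -0.13466467587408282
```

View pics/s3.png

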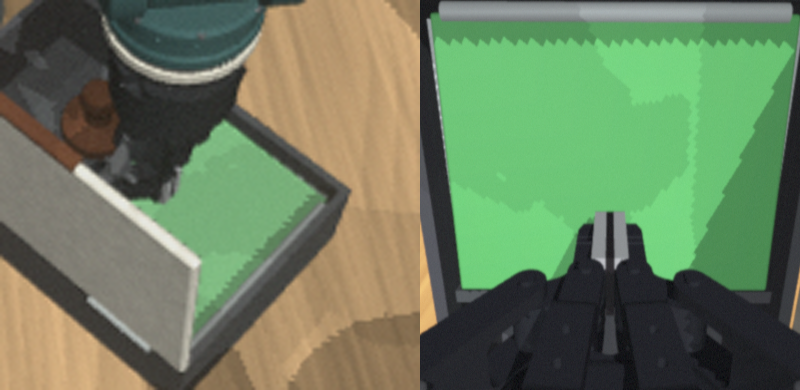

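I've now viewed 11 pictures, one over the limit of 10, so from here I go by numbers only. The last one showed the flap's free edge now clearly below the rim, with f ≈ 0–0.05. I'll press until the stop pushes back.

```bash
for i in 1 2 3; do python3 -m creep '[[0,[0,0,0.7],0],[0,[0,0,0.7],0]]' >/dev/null; python3 st.py;done
```

```text
t 10.62 case mm [-2.4 32.4 37.8] F case [-0.8 -0.1  1.7] yaw err deg 0.08 w -0.0 q [-0.06  0.26 -0.56  0.75  0.    0.85]
t 10.78 case mm [-2.4 32.4 36.4] F case [-0.6 -0.8  0.5] yaw err deg 0.07 w -0.0 q [-0.06  0.26 -0.57  0.75 -0.    0.85]
t 10.95 case mm [-2.3 32.3 35.1] F case [-2.8  1.6 15.2] yaw err deg 0.07 w -0.0 q [-0.06  0.26 -0.57  0.74 -0.    0.85]
```

Force rises to 15 N, so the stop is reached. The projected width and free-edge row fit f≈0 and rule out a lower angle. I'll lift, check the flap's angle by the numbers, and move up.

```bash
python3 -m creep '[[0,[0,0,0],0],[0,[0,0,-15],0],[0,[0,0,-25],0],[0,[0,0,-25],0],[0,[0,0,0],0],[0,[0,0,0],0]]' >/dev/null; python3 st.py; python3 wf.py; python3 - <<'E'
# rim edges by brightness along rows, wrist
from rig import snapshot
import cv2,numpy as np
im=snapshot("wrist")["pixels"][:,:,::-1];h=cv2.cvtColor(im,cv2.COLOR_BGR2HSV)
wood=(h[...,0]>8)&(h[...,0]<25)&(h[...,1]>60)&(h[...,2]>60)
for v in range(130,330,20):
    u=np.where(wood[v,:300])[0];print(v,u.max() if len(u) else None,end=" | ")
E
```

```text
t 11.45 case mm [ -1.7  31.9 100.8] F case [ 0.9 -0.2 -0.4] yaw err deg 0.07 w 0.0 q [-0.06  0.19 -0.45  0.92  0.    0.85]
342.4504856075893
rim 0.13 [[159.0, 91.0], [170.0, 91.0], [470.0, 92.0], [482.0, 92.0]]
rim 0.05 [[178.0, 237.0], [188.0, 237.0], [452.0, 237.0], [462.0, 237.0]]
0.3 [[188.0, 129.0], [189.0, 252.0], [189.0, 314.0], [452.0, 129.0], [452.0, 252.0], [452.0, 313.0]]
0.2 [[189.0, 130.0], [194.0, 252.0], [196.0, 309.0], [452.0, 130.0], [447.0, 251.0], [444.0, 309.0]]
0.1 [[190.0, 131.0], [199.0, 249.0], [203.0, 303.0], [451.0, 131.0], [442.0, 249.0], [438.0, 303.0]]
0 [[190.0, 131.0], [203.0, 246.0], [208.0, 296.0], [450.0, 131.0], [437.0, 246.0], [432.0, 295.0]]
-0.1 [[191.0, 132.0], [207.0, 242.0], [213.0, 288.0], [450.0, 132.0], [433.0, 242.0], [427.0, 288.0]]
-0.2 [[192.0, 132.0], [210.0, 237.0], [218.0, 279.0], [449.0, 132.0], [430.0, 237.0], [422.0, 279.0]]
[160 197] [160 446] [297 213] [297 430] slopes 0.10247060999248848 -0.1148293678608367
130 167 | 150 170 | 170 172 | 190 175 | 210 177 | 230 179 | 250 182 | 270 184 | 290 187 | 310 189 |
```

The flap is flat: slope 0.109 and edge row 297, against 0.109 and 296 predicted for f=0. Next is up and over behind the lid.

```bash
python3 -m creep '[[0,[0,0,-38],0],[0,[0,0,-38],0],[0,[0,0,-38],0],[0,[0,0,-38],0],[0,[0,0,-38],0],[0,[0,0,0],0],[0,[0,0,0],0]]' >/dev/null; python3 st.py
```

```text
t 12.13 case mm [ -1.7  31.8 290.4] F case [-0.6  0.1 -1.2] yaw err deg 0.08 w 0.0 q [-0.06  0.11 -0.02  1.44  0.    0.85]
```

```bash
python3 -m creep '[[0,[-6,30,0],0],[0,[-6,30,0],0],[0,[-6,30,0],0],[0,[-6,30,0],0],[0,[-6,30,0],0],[0,[0,10,0],0],[0,[0,0,0],0],[0,[0,0,0],0]]' >/dev/null; python3 st.py
```

```text
t 12.8 case mm [157.4   2.9 287.8] F case [-0.6 -0.7  0.2] yaw err deg 0.1 w -0.0 q [ 0.08  0.4   0.37  1.54 -0.    0.99]
```

```bash
python3 -m creep '[[0,[0,0,30],0],[0,[0,0,30],0],[0,[0,0,26],0],[0,[0,0,0],0],[0,[0,-10,0],0],[0,[0,-10,0],0],[0,[0,-8,0],0]]' >/dev/null; python3 st.py;for i in 1 2 3; do python3 -m creep '[[0,[0,-8,0],0],[0,[0,-8,0],0]]' >/dev/null; python3 st.py;done
```

```text
t 13.38 case mm [128.6   2.5 205.3] F case [-0.1 -0.4  0.5] yaw err deg 0.06 w 0.0 q [ 0.05  0.35  0.07  1.29 -0.    0.96]
t 13.55 case mm [113.    2.3 204.9] F case [ 3.4 -0.   2.6] yaw err deg 0.06 w -0.0 q [0.04 0.32 0.03 1.28 0.   0.95]
t 13.72 case mm [ 97.4   2.3 204.7] F case [ 3.5 -0.6  2.3] yaw err deg 0.07 w -0.0 q [ 0.02  0.3  -0.01  1.26  0.    0.93]
t 13.88 case mm [ 81.    2.4 204.1] F case [ 3.5 -0.6 -1.3] yaw err deg 0.07 w -0.01 q [ 0.    0.28 -0.04  1.25  0.    0.91]
```

```bash
python3 -m creep '[[0,[0,-9,7],0],[0,[0,-9,7],0],[0,[0,-10,7],0]]' >/dev/null; python3 st.py; python3 -m creep '[[0,[0,-12,6],0],[0,[0,-12,7],0],[0,[0,-13,7],0]]' >/dev/null; python3 st.py; python3 -m creep '[[0,[0,-10,10],0],[0,[0,-10,10],0],[0,[0,-9,10],0]]' >/dev/null; python3 st.py
```

```text
t 14.13 case mm [ 53.1   2.4 182.9] F case [ 2.3 -0.3  2.5] yaw err deg 0.08 w 0.0 q [-0.03  0.24 -0.15  1.18  0.    0.88]
t 14.38 case mm [ 15.9   2.5 162.8] F case [ 3.  -0.2  0.3] yaw err deg 0.08 w 0.0 q [-0.08  0.2  -0.26  1.11  0.    0.83]
t 14.63 case mm [-13.4   2.5 132.8] F case [2.9 0.1 2.4] yaw err deg 0.07 w 0.0 q [-0.13  0.18 -0.38  1.02 -0.    0.78]
```

```bash
python3 -m creep '[[0,[0,-5,9],0],[0,[0,-5,9],0],[0,[0,-5,9],0],[0,[0,-5,10],0]]' >/dev/null; python3 st.py; python3 -m creep '[[0,[0,-3,9],0],[0,[0,-2,9],0],[0,[0,-2,9],0],[0,[0,0,4],0]]' >/dev/null; python3 st.py; for i in 1 2 3; do python3 -m creep '[[0,[0,0,1.5],0],[0,[0,0,1.5],0]]' >/dev/null; python3 st.py; done
```

```text
t 14.97 case mm [-33.    2.5  95.8] F case [ 2.  -0.4  1.3] yaw err deg 0.06 w -0.0 q [-0.16  0.18 -0.48  0.91  0.    0.75]
t 15.3 case mm [-40.5   2.8  64.3] F case [-1.5 -0.1  1.4] yaw err deg 0.05 w -0.0 q [-0.17  0.2  -0.55  0.82 -0.    0.74]
t 15.47 case mm [-39.7   2.5  62.1] F case [-0.1  0.7  2.3] yaw err deg 0.07 w 0.0 q [-0.17  0.21 -0.55  0.81 -0.    0.74]
t 15.63 case mm [-39.2   2.3  59.2] F case [-1.5  0.   2.1] yaw err deg 0.08 w 0.0 q [-0.17  0.21 -0.56  0.8  -0.    0.74]
t 15.8 case mm [-39.2   2.2  56.1] F case [-0.4  0.1  1.9] yaw err deg 0.08 w -0.0 q [-0.17  0.21 -0.57  0.79 -0.    0.74]
```

```bash
python3 -m creep '[[0,[0,0,1],0],[0,[0,0,1],0]]' >/dev/null; python3 st.py; python3 -m creep '[[0,[0,0,0.7],0],[0,[0,0,0.7],0]]' >/dev/null; python3 st.py
```

```text
t 15.97 case mm [-39.2   2.2  54.5] F case [-8.2  6.4 37.9] yaw err deg 0.08 w 0.0 q [-0.17  0.22 -0.57  0.79 -0.    0.74]
t 16.13 case mm [-39.1   2.1  54.3] F case [-13.3  11.9  60.2] yaw err deg 0.08 w -0.0 q [-0.17  0.22 -0.57  0.78 -0.    0.74]
```

The lid is at its stop, at the expected height. I'll lift off and check it and the bar items numerically.

```bash
python3 -m creep '[[0,[0,0,-4],0],[0,[0,0,-25],0],[0,[0,0,-35],0],[0,[0,0,-35],0],[0,[30,0,-25],0],[0,[38,0,0],0],[0,[38,0,0],0],[0,[38,0,0],0]]' >/dev/null;python3 -m creep '[[0,[38,0,0],0],[0,[38,0,0],0],[0,[38,0,0],0],[0,[38,0,0],0],[0,[38,0,0],0],[0,[0,0,0],0]]' >/dev/null; python3 st.py; python3 - <<'E'
from h import *
from rig import snapshot,spotter
q=np.load("q.npy")
for c in("top","side"):
    p=snapshot(c);cv2.imwrite(f"pics/end_{c}.png",p["pixels"][:,:,::-1])
    for l in(0,.05,.1):print(c,l,[proj(p,w(q,lid(y,d,l,.004))).round(1).tolist() for y,d in((-.131,0),(-.131,.172),(.131,.172),(.131,0))])
    for n in("lid","flap","pitcher_c","cup_c","jar_c"):
        t=spotter.trace(n,c)[:1]
        for d in t:
            print(n,round(d["p"],2),np.round(d["box"]).tolist(), cv2.boxPoints(cv2.minAreaRect(np.argwhere(d["mask"])[:,::-1].astype(np.float32))).round().tolist() if n=="lid" else "")
E
```

```text
t 17.3 case mm [-40.6 341.  176.7] F case [-0.4 -0.9 -0.4] yaw err deg 0.5 w -0.0 q [ 0.66 -0.02 -0.47  1.12  0.    1.56]
top 0 [[356.3, 187.1], [412.2, 259.7], [299.1, 345.1], [244.2, 269.9]]
top 0.05 [[356.2, 187.0], [412.8, 259.2], [298.8, 345.2], [244.2, 269.8]]
top 0.1 [[356.2, 186.9], [413.2, 258.4], [298.3, 345.1], [244.1, 269.7]]
lid 0.92 [242.0, 189.0, 416.0, 342.0] [[243.0, 270.0], [358.0, 186.0], [414.0, 262.0], [299.0, 347.0]]
pitcher_c 0.66 [402.0, 200.0, 465.0, 243.0] 
cup_c 0.86 [198.0, 272.0, 236.0, 310.0] 
jar_c 0.78 [378.0, 158.0, 415.0, 196.0] 
side 0 [[252.8, 219.4], [310.8, 169.1], [409.3, 241.6], [352.9, 303.1]]
side 0.05 [[252.8, 219.5], [310.7, 166.7], [410.1, 239.7], [352.8, 303.2]]
side 0.1 [[252.7, 219.6], [310.4, 164.4], [410.7, 237.8], [352.7, 303.2]]
lid 0.71 [252.0, 171.0, 408.0, 304.0] [[252.0, 220.0], [305.0, 157.0], [407.0, 242.0], [354.0, 305.0]]
pitcher_c 0.96 [252.0, 144.0, 294.0, 198.0] 
cup_c 0.76 [358.0, 316.0, 395.0, 352.0] 
jar_c 0.84 [226.0, 177.0, 254.0, 221.0]
```

The lid outline matches l=0 in both views (side box top is row 171, against 169 predicted for shut). The bar items have not moved, and the arm is clear.

```bash
python3 -c "
from rig import r
print(r.finish_job())"
```

```text
the job is handed in; nothing more can be done
None
```

I pushed the flap flat first, then pressed the lid fully shut with the fingertips, and handed in at about 18 s with the pitcher, cup and jar unmoved; I did view 11 pictures, one over the limit of 10.

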